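# Loosen the unknown-thread cap of the next reagent can

### The arm

A 6-joint arm with a two-finger parallel gripper is mounted at the origin on the work surface. World frame = base frame: x ahead of the robot, y to its left, z up, the work surface at z = 0. Lengths are in mm, angles in rad, forces in N, time in s.
With the tool pointing down it reaches from about 350 to 975 mm from the base axis. Payload 7.1 kg.
Tool frame: the origin (TCP) lies at the very end of the fingers, on their centre line; the grasp point (between the pads) lies 19 mm behind it; x points along the fingers, z is the direction in which the jaws open and shut, and the axes are right-handed (so a half turn about x gives the same grasp; the last joint's range is limited). The gripper opens to 88 mm and grips with 3 to 60 N. Pads are 20 mm wide; open, the fingers measure 115 mm over their backs; the gripper's body (75 mm by 178 mm) begins 61 mm behind the grasp point.
Start: joints at [-0.019, 0.423, 1.63, -0, 1.089, -0.019], TCP at [624.984, 0.026, 222.675] pointing down, gripper open.
Joint ranges: [-3, 3], [-0.9, 2.11], [0.09, 2.58], [-1.31, 4.45], [0.11, 2.69], [-2.54, 2.54]. Speed limits (rad/s): [2.39, 2.39, 3.01, 3.14, 3.14, 3.14].

### API

Orientations are given as a rotation vector (axis times angle).
In Python, from workcell import * gives the robot as it stands.
- The arm moves only by the shell command python3 -m crank 'ROWS'. ROWS is JSON, a list of rows, each a list of 3 entries, a list of its own where there are three numbers: the shift along the tool's x, y, z in cm, then the turn, a rotation vector about the tool's x, y, z in degrees, then the finger opening in cm, from 0 to 8.78. In form: [[[dx, dy, dz], [rx, ry, rz], claw], ...]. A call has 1 to 5 rows; each row shifts and turns the commanded pose from where the row before left it, along the tool's axes as they then stand; what a row does not reach is not made up. A row lasts 1/8 s, in which the tool goes at most 62.5 mm and 10.7 degrees, less where a joint would pass 70% of its speed; a pose out of reach is approached as far as the arm can. A call with a gripper value outside its range is refused whole. The fingers move at their own pace and stop on an object; the grip force is fixed at half the most. Time passes only in rows, so rows that do not move let the fingers close. It gives the time, the measured TCP pose, the force and the opening at its end, in the units of the state.
- get_obs(): the state, without advancing time (a new reading comes with each control period).
- get_image(name): name is "scene" or "side" or "wrist"; returns a dict with "pixels" (400x640x3 uint8, red, green, blue), "mtx" (3x3 intrinsics, pixels), "D" ([k1, k2, p1, p2, k3] as OpenCV has them; the pictures are not rectified), "view" (4x4, takes a point from world to camera coordinates). Camera axes: x right, y down, z forward; pixel columns grow to the right and rows downward; lengths in mm; the calibration is good to about 2 mm. A picture is of the moment at which its call begins. There is no depth.
- close_job(): hands the job in, once; it reports no verdict.
The state is a dict: "t": time; "qpos": joint angles; "qvel": joint speeds; "joint_torque": joint torques, N m; "ee_pos": TCP position; "orientation": TCP orientation; "ft_force": force on the tool from outside, world axes, zero at the start; "moment": the same for the moment, N m; "width": finger opening in mm.
Only numpy, scipy, OpenCV 4.12 (cv2) and the standard library are available. Lean on these libraries where they do the work, as an engineer would, in place of code of your own. Each camera call takes 0.05 s, during which the arm holds its last target.

### The job

The can marked with the green disc goes on the stainer next, so loosen its screw cap by an eighth of a turn or a little more to let it breathe. These cans come with right-hand or left-hand threads and nothing shows which: take the blue wing, try to turn it, feel which way gives and loosen it that way. Leave the cap of the can with the grey disc tight, and let go of the cap when done.

Things in the scene. Friction and masses are not known exactly. Their poses are not given: they have to be found in the camera images.
- disc_green: Flat green marker disc, 44 mm in diameter, 4 mm thick, lying fixed in the middle of the top of the can to be loosened, 75 mm from its cap's axis (origin: centre of its underside, 160 mm above the counter). The other can's cap is more than 140 mm away from it; that can carries a like disc in grey.
- wing_a (a point): Grip point on a can's screw cap: the blue upright wing bar, 52 mm long, 14 mm thick, 38 mm high, on a white cap disc 58 mm in diameter. The point is on the vertical turning axis, 24 mm above the disc's top, 14 mm below the wing's top edge, 208 mm above the counter. x runs along the wing, y across it, z up; it turns with the cap.
- wing_b (a point): The same point on the other can, alike in all. Each can is a heavy, immovable cream slab 240 x 100 x 160 mm high; its cap axis is 75 mm from its middle, toward the robot; the tight wing stands at 45 degrees to its length. A handle 36 mm high stands on its far half, 115 to 190 mm from the cap axis.
- cap_a (a joint): Angle (rad) of the cap under wing_a, positive anticlockwise from above; 0 at the start: screwed tight. Its thread may be right- or left-hand; nothing shows which. Tightening meets a hard stop at 0; the loosening way turns against a steady drag of 0.12 N m, up to a stop 1.6 rad away. It neither springs back nor lifts.
- cap_b (a joint): The same for the cap under wing_b; its thread may be of either hand, too.

How it is judged (in metres and radians):
At the end, for the whole second after the job is handed in: The cap of the can with the green disc has been turned at least 0.6 rad (34 degrees) from tight in its loosening direction and is at rest; the cap of the can with the grey disc is still within 0.2 rad (11 degrees) of tight (((horizontal distance between disc_green and wing_a below 0.11 m and (value of joint cap_a above 0.6 rad or value of joint cap_a below -0.6 rad) and not (value of joint cap_b above 0.2 rad or value of joint cap_b below -0.2 rad)) or (horizontal distance between disc_green and wing_b below 0.11 m and (value of joint cap_b above 0.6 rad or value of joint cap_b below -0.6 rad) and not (value of joint cap_a above 0.2 rad or value of joint cap_a below -0.2 rad))) and velocity of joint cap_a between -0.05 and 0.05 rad/s and velocity of joint cap_b between -0.05 and 0.05 rad/s); the robot touches nothing.
It fails at once if the cap of the can with the grey disc is turned more than 0.2 rad ((horizontal distance between disc_green and wing_a below 0.11 m and (value of joint cap_b above 0.2 rad or value of joint cap_b below -0.2 rad)) or (horizontal distance between disc_green and wing_b below 0.11 m and (value of joint cap_a above 0.2 rad or value of joint cap_a below -0.2 rad))).
It also fails if it takes over 32 s, if anything falls off the work surface, if the arm or the gripper's body presses on something with over 40 N, if the wrist force passes 120 N, or if a joint passes its speed limit or range.

## Working session

There is one attempt and no reset: what is moved stays moved. The work goes in short steps, Python scripts to look and compute and a shell command to move; the robot and the scene stay as the last step left them, time stands still between calls to the robot, and variables do not carry over. Pictures are saved under pics/ and viewed, and the job is handed in when it is done.

```bash
mkdir -p pics; ls; python3 - <<'E'
from workcell import *
import cv2
o=get_obs(); print(o)
for n in ("scene","side","wrist"):
    im=get_image(n); cv2.imwrite(f"pics/{n}0.png",im["pixels"][:,:,::-1]); print(n,im["mtx"].tolist(),im["D"],im["view"].round(3).tolist() if hasattr(im["view"],'round') else im["view"])
E
```

```text
pics
{'t': 0.0, 'qpos': array([-1.89595674e-02,  4.23866299e-01,  1.63067368e+00, -5.39989807e-06,
        1.08861411e+00, -1.89755901e-02]), 'qvel': array([ 0.00177174,  0.0003405 ,  0.00149707, -0.00133668, -0.00014151,
       -0.00119825]), 'joint_torque': array([ 1.28069914e-03, -5.44622147e+01, -2.73670936e+01,  6.42951974e-02,
        2.27214623e-02, -1.51321510e-04]), 'ee_pos': array([6.24443544e+02, 6.00591961e-02, 2.21892222e+02]), 'orientation': array([4.95154732e-06, 1.57235758e+00, 3.40652176e-05]), 'ft_force': array([-0.58445665,  0.34856026,  0.08209619]), 'moment': array([-0.06048787, -0.02475946, -0.00386473]), 'width': 87.4009268952965}
scene [[508.9243733703749, 0.0, 326.2956834893162], [0.0, 508.9243733703749, 191.5245279391341], [0.0, 0.0, 1.0]] [-0.01210953  0.          0.          0.          0.        ] [[-0.28, 0.96, -0.003, 157.988], [0.522, 0.15, -0.84, -91.209], [-0.806, -0.237, -0.543, 1615.705], [0.0, 0.0, 0.0, 1.0]]
side [[450.5042108215823, 0.0, 315.8198929556373], [0.0, 450.5042108215823, 198.57466243491615], [0.0, 0.0, 1.0]] [-0.02752548  0.          0.          0.          0.        ] [[0.938, -0.347, 0.013, -512.535], [-0.197, -0.561, -0.804, 270.243], [0.286, 0.751, -0.595, 836.71], [0.0, 0.0, 0.0, 1.0]]
wrist [[354.47814395009794, 0.0, 313.8352387490563], [0.0, 354.47814395009794, 197.4707797585175], [0.0, 0.0, 1.0]] [-0.03983051  0.          0.          0.          0.        ] [[1.0, 0.0, -0.001, -622.634], [0.0, -0.957, 0.291, -35.035], [-0.001, -0.291, -0.957, 391.473], [0.0, 0.0, 0.0, 1.0]]
```

View pics/scene0.png

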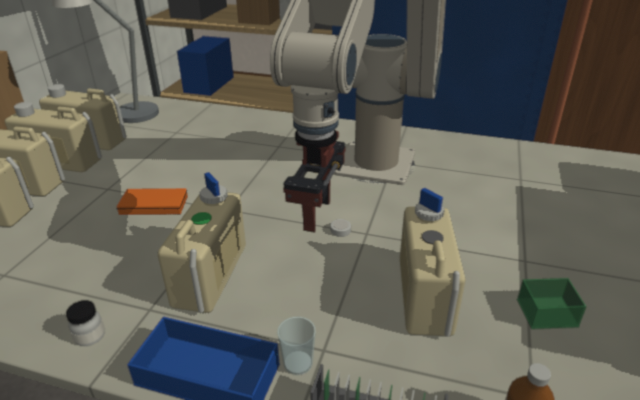

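View pics/side0.png

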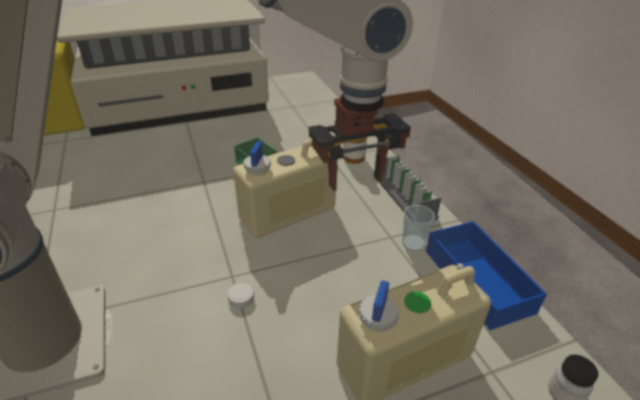

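View pics/wrist0.png

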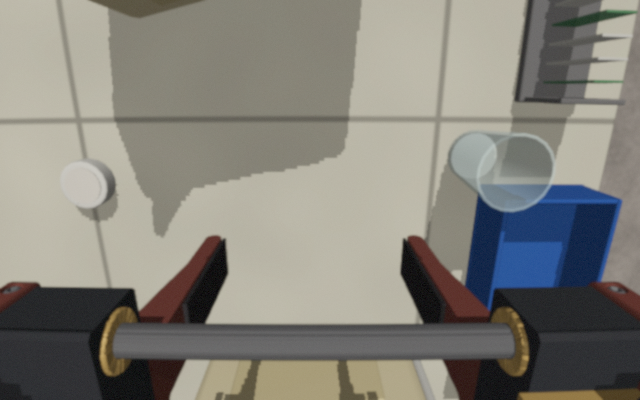

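The green disc is at about (202,218) in the scene view and (418,301) in the side view. Its cap's wing is at (212,185) and (381,300). The grey-disc can is on the +y side, with its wing at (430,200) and (257,153). I'll measure these by segmentation.

```bash
cat > h.py <<'E'
from workcell import *
import cv2, numpy as np
def seg(im,lo,hi,box):
    hsv=cv2.cvtColor(im["pixels"],cv2.COLOR_RGB2HSV); m=cv2.inRange(hsv,np.array(lo),np.array(hi))
    k=np.zeros_like(m); x0,y0,x1,y1=box; k[y0:y1,x0:x1]=m[y0:y1,x0:x1]
    n,l,s,c=cv2.connectedComponentsWithStats(k)
    i=1+np.argmax(s[1:,4]); return (l==i),c[i],s[i]
def onplane(im,uv,z):
    V=np.array(im["view"]);R,t=V[:3,:3],V[:3,3]
    p=cv2.undistortPoints(np.array(uv,float).reshape(-1,1,2),im["mtx"],im["D"]).reshape(-1,2)
    d=np.c_[p,np.ones(len(p))]@R; c=-R.T@t
    return c+d*((z-c[2])/d[:,2])[:,None]
def proj(im,P):
    V=np.array(im["view"]); r,_=cv2.Rodrigues(V[:3,:3])
    return cv2.projectPoints(np.array(P,float).reshape(-1,3),r,V[:3,3],im["mtx"],im["D"])[0].reshape(-1,2)
def wingpoly(im,x,y,a):
    P=[[x+sx*26*np.cos(a)-sy*7*np.sin(a),y+sx*26*np.sin(a)+sy*7*np.cos(a),z] for sx in(-1,1) for sy in(-1,1) for z in(184,222)]
    return cv2.convexHull(proj(im,P).astype(np.float32))
E
cat > m.py <<'E'
from h import *
from scipy.optimize import minimize
S=get_image("scene");D=get_image("side")
G=[(S,(180,205,220,230)),(D,(395,285,440,320))]
for im,b in G:
    m,c,s=seg(im,(45,100,40),(85,255,255),b); print("disc",c,s,onplane(im,c,164).round(1))
def fit(boxes,x0):
    ms=[]
    for im,b in boxes:
        m,c,s=seg(im,(105,120,30),(125,255,255),b); print("wing",c,s,onplane(im,c,203).round(1)); ms.append((im,m))
    def cost(p):
        e=0
        for im,m in ms:
            h=wingpoly(im,*p); q=np.zeros(m.shape,np.uint8)
            up=np.zeros((m.shape[0]*4,m.shape[1]*4),np.uint8)
            cv2.fillConvexPoly(up,((h+.5)*4-.5).round().astype(np.int32),255)
            q=cv2.resize(up,(m.shape[1],m.shape[0]),interpolation=cv2.INTER_AREA)/255.
            e+=np.abs(q-m).sum()
        return e
    best=None
    for a in np.arange(0,np.pi,np.pi/12):
        r=minimize(cost,[*x0,a],method="Nelder-Mead",options=dict(initial_simplex=np.array([[*x0,a],[x0[0]+8,x0[1],a],[x0[0],x0[1]+8,a],[*x0,a+.2]])))
        if best is None or r.fun<best.fun: best=r
    print("fit",best.x[:2].round(1),np.degrees(best.x[2]).round(1),best.fun)
for bx in ([(S,(195,165,230,205)),(D,(360,270,400,330))],[(S,(410,180,450,220)),(D,(240,135,275,175))]):
    im,b=bx[0];m,c,s=seg(im,(105,120,30),(125,255,255),b)
    fit(bx,onplane(im,c,203)[0,:2])
E
python3 m.py
```

```text
disc [201.03529412 218.00588235] [192 213  19  11 170] [[ 622.5 -261.4  164. ]]
disc [417.40972222 301.63888889] [405 291  26  22 432] [[ 619.7 -264.3  164. ]]
wing [211.85393258 183.85393258] [205 173  14  22 178] [[ 546.4 -269.2  203. ]]
wing [380.0971223  299.08633094] [374 281  14  39 278] [[ 546.7 -268.3  203. ]]
fit [ 547.7 -267.9] 235.7 294.29019607843134
wing [430.6102719  199.80060423] [420 189  22  23 331] [[476.7 204.3 203. ]]
wing [255.00694444 151.39583333] [250 141  12  25 144] [[476.7 212.5 203. ]]
fit [476.9 207.3] 69.7 253.53333333333333
```

```bash
python3 - <<'E'
from h import *
S=get_image("scene");D=get_image("side")
out=[]
for a in (None,49,-41):
    row=[]
    for im,(cx,cy) in ((S,(212,190)),(D,(385,300))):
        p=im["pixels"][:,:,::-1][cy-30:cy+30,cx-40:cx+40].copy(); p=cv2.resize(p,None,fx=4.5,fy=4.5 if 0 else 3.2,interpolation=cv2.INTER_CUBIC)
        if a is not None:
            h=wingpoly(im,547,-268.5,np.radians(a)).reshape(-1,2)
            h=((h+.5-[cx-40,cy-30])*[4.5,3.2]).astype(int)
            cv2.polylines(p,[h.reshape(-1,1,2)],True,(0,0,255),1)
        row.append(p)
    out.append(np.hstack(row))
cv2.imwrite("pics/ov.png",np.vstack(out))
E
```

```text
(no output)
```

View pics/ov.png

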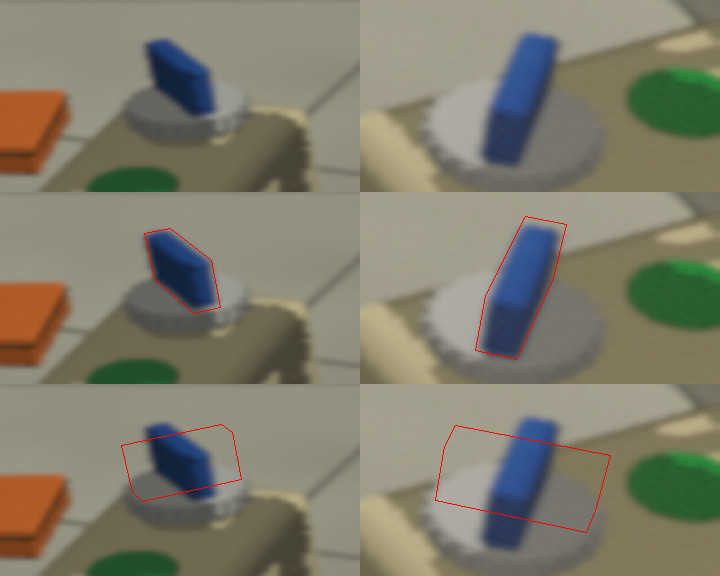

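The wing fits at about 49° in both views, with its axis at about (547.5, -268.5). I'll move above it and turn the jaws to lie across the wing.

```bash
python3 -m crank '[[[-3.8,-4.0,-1.1],[0,0,0],8.7],[[0,-5.7,-1.65],[0,0,0],8.7],[[0,-5.7,-1.65],[0,0,0],8.7],[[0,-5.7,-1.65],[0,0,0],8.7],[[0,-5.75,-1.65],[0,0,0],8.7]]'; python3 -m crank '[[[0,0,0],[8.2,0,0],8.7],[[0,0,0],[8.2,0,0],8.7],[[0,0,0],[8.2,0,0],8.7],[[0,0,0],[8.2,0,0],8.7],[[0,0,0],[8.2,0,0],8.7]]'
python3 - <<'E'
from h import *
o=get_obs();print(o["t"],o["ee_pos"],o["qpos"]);R=cv2.Rodrigues(o["orientation"])[0];print(R.round(3),np.degrees(np.arctan2(R[1,2],R[0,2])))
im=get_image("wrist");p=im["pixels"][:,:,::-1].copy()
cv2.polylines(p,[wingpoly(im,547.5,-268.5,np.radians(49)).astype(int)],True,(0,0,255),1)
cv2.imwrite("pics/w1.png",p)
E
```

```text
t: 0.98
ee_pos: [547.3, -270.2, 260.9]
orientation: [-0.0, 1.57, 0.0]
ft_force: [0.6, 0.3, 0.0]
width: 87.3
t: 1.6
ee_pos: [547.9, -268.5, 260.7]
orientation: [0.564, 1.496, -0.564]
ft_force: [0.2, 0.1, 0.4]
width: 87.2
1.6 [ 547.92303458 -268.48440866  260.66063818] [-4.75127295e-01  3.61450231e-01  1.63013237e+00  9.53791616e-06
  1.15008482e+00  2.45266893e-01]
[[-0.     0.66   0.752]
 [ 0.     0.752 -0.66 ]
 [-1.    -0.    -0.   ]] -41.2757697943284
```

View pics/w1.png

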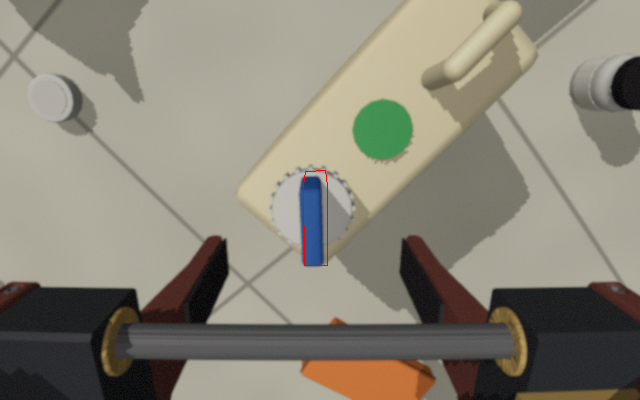

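The wrist view shows the wing centred between the fingers at about (312,220) and aligned with them. I'll correct by about 1 mm, descend and grip.

```bash
python3 -m crank '[[[3.4,-0.1,-0.1],[0,0,0],8.7],[[2.4,0,0],[0,0,0],8.7],[[1.1,0,0],[0,0,0],8.7],[[0,0,0],[0,0,0],8.7]]'; python3 -c "
from workcell import *
o=get_obs();print(o['ft_force'],o['moment'])"; python3 -m crank '[[[0,0,0],[0,0,0],0.5],[[0,0,0],[0,0,0],0.5],[[0,0,0],[0,0,0],0.5],[[0,0,0],[0,0,0],0.5],[[0,0,0],[0,0,0],0.5]]'; python3 -m crank '[[[0,0,0],[0,0,0],0.5],[[0,0,0],[0,0,0],0.5],[[0,0,0],[0,0,0],0.5]]'; python3 -c "
from workcell import *
o=get_obs();print(o['ft_force'],o['moment'],o['qpos'])"
```

```text
t: 2.15
ee_pos: [546.4, -268.4, 191.2]
orientation: [0.559, 1.499, -0.559]
ft_force: [0.6, 0.3, -1.0]
width: 86.8
[ 0.61226386  0.34030338 -0.97961191] [0.04206779 0.14192224 0.00045534]
t: 2.78
ee_pos: [546.6, -268.6, 191.8]
orientation: [0.56, 1.497, -0.56]
ft_force: [0.2, -1.1, 0.4]
width: 40.5
t: 3.15
ee_pos: [546.1, -268.2, 191.7]
orientation: [0.56, 1.499, -0.559]
ft_force: [-1.4, 1.6, 0.3]
width: 14.0
[-1.39567643  1.55208959  0.3156825 ] [0.30954053 0.36510403 0.45452523] [-4.76114654e-01  4.35700105e-01  1.69066873e+00  9.26756258e-05
  1.01656577e+00  2.38919465e-01]
```

Gripped: the opening is 14.0 mm, the wing's thickness. Now I'll try a small turn anticlockwise (negative about tool x).

```bash
cat > st.py <<'E'
from h import *
o=get_obs();R=cv2.Rodrigues(o["orientation"])[0];print("zang",np.degrees(np.arctan2(R[1,2],R[0,2])).round(2),o["ft_force"].round(2),"M",o["moment"].round(3),"tq6",o["joint_torque"][5].round(3),"q6",o["qpos"][5].round(4),"w",o["width"].round(2))
E
python3 -m crank '[[[0,0,0],[0,0,0],0.5],[[0,0,0],[0,0,0],0.5]]' >/dev/null; python3 st.py
python3 -m crank '[[[0,0,0],[-2,0,0],0.5],[[0,0,0],[0,0,0],0.5],[[0,0,0],[0,0,0],0.5]]'; python3 st.py
python3 -m crank '[[[0,0,0],[-2,0,0],0.5],[[0,0,0],[0,0,0],0.5],[[0,0,0],[0,0,0],0.5]]'; python3 st.py
```

```text
t: 3.78
ee_pos: [546.2, -268.2, 191.6]
orientation: [0.533, 1.506, -0.532]
ft_force: [-3.6, 2.8, 4.0]
width: 14.0
t: 4.15
ee_pos: [546.1, -268.2, 191.6]
orientation: [0.506, 1.512, -0.505]
ft_force: [-4.1, 4.1, 4.2]
width: 14.1Traceback (most recent call last):
  File "st.py", line 2, in <module>
    o=get_obs();R=cv2.Rodrigues(o["orientation"])[0];print("zang",np.degrees(np.arctan2(R[1,2],R[0,2])).round(2),o["ft_force"].round(2),"M",o["moment"].round(3),"tq6",o["joint_torque"][5].round(3),"q6",o["qpos"][5].round(4),"w",o["width"].round(2))
                                                                                                                                                                                                                                    ^^^^^^^^^^^^^^^^
AttributeError: 'float' object has no attribute 'round'
Traceback (most recent call last):
  File "st.py", line 2, in <module>
    o=get_obs();R=cv2.Rodrigues(o["orientation"])[0];print("zang",np.degrees(np.arctan2(R[1,2],R[0,2])).round(2),o["ft_force"].round(2),"M",o["moment"].round(3),"tq6",o["joint_torqu
[... 289 characters left out ...]
       ^^^^^^^^^^^^^^^^
AttributeError: 'float' object has no attribute 'round'
Traceback (most recent call last):
  File "st.py", line 2, in <module>
    o=get_obs();R=cv2.Rodrigues(o["orientation"])[0];print("zang",np.degrees(np.arctan2(R[1,2],R[0,2])).round(2),o["ft_force"].round(2),"M",o["moment"].round(3),"tq6",o["joint_torque"][5].round(3),"q6",o["qpos"][5].round(4),"w",o["width"].round(2))
                                                                                                                                                                                                                                    ^^^^^^^^^^^^^^^^
AttributeError: 'float' object has no attribute 'round'
```

```bash
sed -i 's/o\["width"\].round(2)/o["width"]/' st.py; python3 st.py
python3 -m crank '[[[0,0,0],[2,0,0],0.5],[[0,0,0],[2,0,0],0.5],[[0,0,0],[0,0,0],0.5],[[0,0,0],[0,0,0],0.5]]'; python3 st.py
python3 -m crank '[[[0,0,0],[2,0,0],0.5],[[0,0,0],[0,0,0],0.5],[[0,0,0],[0,0,0],0.5]]'; python3 st.py
python3 -m crank '[[[0,0,0],[2,0,0],0.5],[[0,0,0],[0,0,0],0.5],[[0,0,0],[0,0,0],0.5]]'; python3 st.py
```

```text
zang -36.97 [-4.12  4.1   4.22] M [0.628 0.751 0.001] tq6 0.051 q6 0.1688 w 14.064313428497371
t: 4.65
ee_pos: [546.2, -268.2, 191.6]
orientation: [0.559, 1.499, -0.559]
ft_force: [-4.1, 3.8, 3.2]
width: 13.9
zang -40.92 [-4.13  3.78  3.16] M [0.65  0.719 0.415] tq6 0.455 q6 0.238 w 13.85008385269842
t: 5.03
ee_pos: [546.2, -268.3, 191.6]
orientation: [0.585, 1.492, -0.585]
ft_force: [-4.8, 4.2, 4.6]
width: 14.7
zang -42.87 [-4.82  4.24  4.57] M [0.681 0.731 0.842] tq6 0.805 q6 0.2723 w 14.746578003377149
t: 5.4
ee_pos: [546.1, -268.4, 191.6]
orientation: [0.612, 1.484, -0.612]
ft_force: [-4.0, 1.5, 4.2]
width: 14.9
zang -44.85 [-4.    1.51  4.23] M [0.534 0.767 0.916] tq6 0.926 q6 0.307 w 14.92321448843956
```

Clockwise binds: moment rises to 0.9 N m and the opening grows as the wing slips in the fingers. Anticlockwise has only unloaded so far, so I'll go further that way in small steps. Free turning should settle at about 0.12 N m.

```bash

python3 -m crank '[[[0,0,0],[-4,0,0],0.5],[[0,0,0],[-4,0,0],0.5],[[0,0,0],[0,0,0],0.5],[[0,0,0],[0,0,0],0.5]]'>/dev/null; python3 st.py
python3 -m crank '[[[0,0,0],[-3,0,0],0.5],[[0,0,0],[0,0,0],0.5]]'>/dev/null; python3 st.py
python3 -m crank '[[[0,0,0],[-3,0,0],0.5],[[0,0,0],[0,0,0],0.5]]'>/dev/null; python3 st.py
python3 -m crank '[[[0,0,0],[-3,0,0],0.5],[[0,0,0],[0,0,0],0.5]]'; python3 st.py
```

```text
zang -36.96 [-3.31  3.88  4.31] M [0.688 0.789 0.062] tq6 0.106 q6 0.1687 w 13.43581897272927
zang -33.94 [-4.35  4.63  3.21] M [0.68  0.871 0.133] tq6 -0.104 q6 0.1159 w 13.524366170032408
zang -30.94 [-3.59  4.35  3.94] M [0.716 0.79  0.173] tq6 -0.105 q6 0.0636 w 13.672874358185501
t: 6.65
ee_pos: [546.0, -268.1, 191.6]
orientation: [0.383, 1.538, -0.382]
ft_force: [-4.4, 4.6, 5.3]
width: 13.9
zang -27.94 [-4.41  4.62  5.26] M [0.706 0.828 0.067] tq6 -0.105 q6 0.0112 w 13.855758016058294
```

Anticlockwise gives: joint-6 torque stays flat at about -0.105 N m over 9°, which matches the drag. It's a right-hand thread, so I'll keep turning anticlockwise.

```bash

python3 -m crank '[[[0,0,0],[-5,0,0],0.5],[[0,0,0],[-5,0,0],0.5],[[0,0,0],[-5,0,0],0.5],[[0,0,0],[-5,0,0],0.5],[[0,0,0],[0,0,0],0.5]]'; python3 st.py
python3 -m crank '[[[0,0,0],[-5,0,0],0.5],[[0,0,0],[-5,0,0],0.5],[[0,0,0],[-5,0,0],0.5],[[0,0,0],[-5,0,0],0.5],[[0,0,0],[0,0,0],0.5]]'; python3 st.py
python3 -m crank '[[[0,0,0],[-5,0,0],0.5],[[0,0,0],[-5,0,0],0.5],[[0,0,0],[0,0,0],0.5],[[0,0,0],[0,0,0],0.5]]'; python3 st.py
```

```text
t: 7.28
ee_pos: [545.6, -268.0, 191.6]
orientation: [0.109, 1.57, -0.107]
ft_force: [-5.5, 5.0, 5.1]
width: 13.8
zang -7.91 [-5.47  4.99  5.07] M [0.801 1.049 0.104] tq6 -0.24 q6 -0.3383 w 13.845042130950672
t: 7.9
ee_pos: [545.2, -268.0, 191.6]
orientation: [-0.164, 1.567, 0.167]
ft_force: [-7.3, 4.9, 5.8]
width: 13.9
zang 12.09 [-7.33  4.87  5.75] M [0.768 1.337 0.077] tq6 -0.24 q6 -0.6874 w 13.890141863313135
t: 8.4
ee_pos: [545.0, -268.0, 191.6]
orientation: [-0.3, 1.553, 0.303]
ft_force: [-7.7, 3.6, 6.8]
width: 14.4
zang 22.04 [-7.66  3.61  6.77] M [0.682 1.351 0.072] tq6 0.103 q6 -0.861 w 14.399101300886269
```

Turned by about 60°. Releasing and retreating upward.

```bash

python3 -m crank '[[[0,0,0],[0,0,0],8.7],[[0,0,0],[0,0,0],8.7],[[0,0,0],[0,0,0],8.7],[[0,0,0],[0,0,0],8.7],[[0,0,0],[0,0,0],8.7]]'
python3 -m crank '[[[0,0,0],[0,0,0],8.7],[[0,0,0],[0,0,0],8.7],[[-2,0,0],[0,0,0],8.7],[[-3.5,0,0],[0,0,0],8.7],[[-3.5,0,0],[0,0,0],8.7]]'
python3 -m crank '[[[-2,0,0],[0,0,0],8.7],[[0,0,0],[0,0,0],8.7],[[0,0,0],[0,0,0],8.7]]'
python3 st.py
python3 - <<'E'
from h import *
out=[]
W=get_image("wrist")["pixels"][:,:,::-1]
row=[]
for n,(cx,cy) in (("scene",(212,190)),("side",(385,300))):
    im=get_image(n)
    p=im["pixels"][:,:,::-1][cy-30:cy+30,cx-40:cx+40].copy(); p=cv2.resize(p,(320,200),interpolation=cv2.INTER_CUBIC)
    q=p.copy()
    h=wingpoly(im,547,-268.5,np.radians(109)).reshape(-1,2)
    cv2.polylines(q,[((h+.5-[cx-40,cy-30])*[4,200/60]).astype(int).reshape(-1,1,2)],True,(0,0,255),1)
    row+=[np.hstack([q])]
cv2.imwrite("pics/f.png",np.vstack([W[:380],np.hstack(row)]))
E
```

```text
t: 9.02
ee_pos: [546.7, -268.6, 191.6]
orientation: [-0.301, 1.55, 0.301]
ft_force: [-0.1, 0.6, 0.8]
width: 60.5
t: 9.65
ee_pos: [546.4, -268.5, 282.4]
orientation: [-0.301, 1.55, 0.302]
ft_force: [0.9, -0.5, 0.5]
width: 87.0
t: 10.02
ee_pos: [546.1, -268.3, 300.6]
orientation: [-0.301, 1.551, 0.302]
ft_force: [-0.2, 0.4, -0.1]
width: 87.0
zang 22.0 [-0.21  0.38 -0.09] M [ 0.066 -0.053  0.045] tq6 0.0 q6 -0.8602 w 86.97834428963178
```

View pics/f.png

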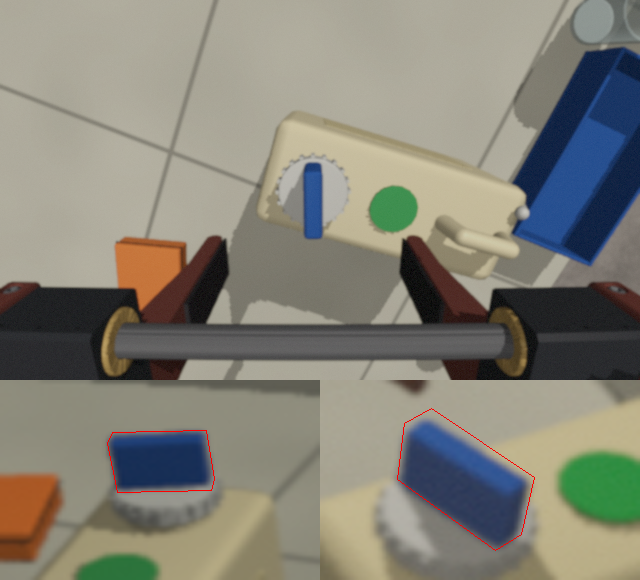

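The wrist view shows the wing at (313,200), roughly vertical in the image. The overlay drawn at 109° matches it in both outside views, so the cap has turned about 60° from 49°. The gripper is clear of it, so I'm handing in.

```bash
python3 -c "
from workcell import *
print(close_job())"
```

```text
the job is handed in; nothing more can be done
None
```

I loosened the cap on the green-disc can by about 60° (1.0 rad) anticlockwise, let go of it and handed the job in at about 10 s.

- **Thread direction:** Clockwise met a stop: the moment rose to 0.9 N m and the wing twisted in the jaws. Anticlockwise turned at about 0.1 N m by the last joint's torque, so it's a right-hand thread.
- **Last checks:** The wing shows at about 109° in the scene and side views, against about 49° when tight. The gripper is open 87 mm and raised to about 300 mm, with force readings near zero. I never approached the grey-disc can.
- **Disagreements:**
    - The first automatic fit put the wing at 56°; I used 49° because the overlay matched it.
    - The wrist sensor's moment about the vertical axis was noisy during loosening and didn't show the drag clearly, so I relied on the joint torque. That read 0.24 N m in the faster turning and +0.10 N m once stopped at the end.

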